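Set the glue-pen dock to low heat and hold the pen ready over the frame

ROBOT

A 6-joint arm with a two-finger parallel gripper is mounted at the origin on the work surface. World frame = base frame: x ahead of the robot, y to its left, z up, the work surface at z = 0. Lengths are in m, angles in rad, forces in N, time in s.
With the tool pointing down it reaches from about 0.225 to 0.875 m from the base axis. Payload 3.4 kg.
Tool frame: the origin (TCP) lies between the finger pads; the fingertips stand 22 mm ahead of it and the grasp point (between the pads) lies 3 mm ahead of it (manip.finger_overhang is the distance from the TCP to the fingertips, in m); z points along the fingers, y is the line along which they close (so a half turn about z gives the same grasp; the last joint's range is limited). The gripper opens to 85 mm and grips with 20 to 120 N. Pads are 22 mm wide; open, the fingers measure 114 mm over their backs; the gripper's body (76 mm by 85 mm) begins 54 mm behind the grasp point. The pads swing forward as they close: fully open they stand 13 mm farther back than shut.
Start: joints at [1.133, 0.276, 1.505, -0, 1.361, -0.121], TCP at [0.179, 0.546, 0.253] pointing down, gripper open.
Joint ranges: [-2.89, 2.89], [-0.75, 2.08], [0.22, 2.7], [-1.18, 4.32], [0.11, 2.71], [-2.7, 2.7]. Speed limits (rad/s): [2.57, 2.57, 3.14, 3.14, 3.14, 3.14].

INTERFACE

Orientations are given as a unit quaternion [w, x, y, z].
In Python, from rig import get_state, eyes, order, manip gives the robot as it stands.
- The arm moves only by the tool drive_tool, never from a script. Its argument "rows" is a list of rows, each a list of 4 numbers: the shift along the tool's x, y, z in units of 25 mm (1.0 is 25 mm), then the turn about the tool's z in units of 6 degrees (1.0 is 6 degrees). A call has exactly 8 rows; each row is the pose to reach, as a shift and turn from the pose commanded when the call began, along the tool's axes at that moment; what a row does not reach only later rows make up. A row lasts 1/12 s, in which the tool goes at most 41.7 mm and 7.16 degrees, less where a joint would pass 70% of its speed; a pose out of reach is approached as far as the arm can. A call with a gripper value outside its range is refused whole. "grip" is the finger opening in mm, from 0 to 85.4, set as the call begins (left out, the last holds). The fingers move at their own pace and stop on an object; "newtons" is the grip in N (left out, the last holds). Time passes only in rows, so rows that repeat a pose let the fingers close, or fill a call up. It gives the time, the measured TCP pose, the force, the opening and the grip force at its end, in the units of the state.
- get_state(): the state, without advancing time (a new reading comes with each control period).
- eyes.get_image(name): name is "scene" or "top" or "wrist"; returns (picture, depth): 400x640x3 uint8, red, green, blue; 400x640 float32, m along the optical axis (not along the pixel's ray), 0 where there is no reading.
- eyes.camera_info(name): a dict with "fx", "fy", "cx", "cy" (pixels), "R" (3x3) and "t" (3): a world point X has camera coordinates R X + t. Camera axes: x right, y down, z forward; pixel columns grow to the right and rows downward; lengths in m; the calibration is good to about 2 mm. A picture is of the moment at which its call begins: read the wrist's pose just before it. camera_info takes no time and is no camera call; for the wrist camera it gives the pose at the moment of the call.
- order.sign_off(): hands the job in; it is judged then, once.
The state is a dict: "clock": time; "qpos": joint angles; "qd": joint speeds; "effort": joint torques, N m; "position": TCP position; "ee_rot": TCP orientation; "contact_force": force on the tool from outside, world axes, zero at the start; "moment": the same for the moment, N m; "width": finger opening in m; "gripper_force": force on a finger pad.
Only numpy, scipy, OpenCV 4.12 (cv2) and the standard library are available. Lean on these libraries where they do the work, as an engineer would, in place of code of your own. Each camera call takes 0.05 s, during which the arm holds its last target. There are 200 camera calls.

TASK

The orange glue pen is still in its heating dock: first turn the dock's dial back until its white pointer is on the green low-heat dot. Then draw the pen out of the dock and finish while holding it with the nozzle down, leaning about 45 degrees like a pen in the hand, its tip about 3 cm above the one corner of the lollipop-stick photo frame that has no glue bead yet. Don't let the nozzle touch the frame or its mat, and leave the turntable and everything else where it is.

Things in the scene. Friction and masses are not known exactly. Their poses are not given: they have to be found in the camera images.
- dock: white heating dock, a block 110 x 200 x 45 mm (x, y, z), fixed; origin at the centre of its underside. The dial stands on its top at (0, -55) mm, the pen well at (0, 50) mm. The well is round, 31 mm across, its floor 10 mm above the worktop; a black collar, 48 mm across below and 43 at the top, carries its mouth up to 73 mm
- well_mouth (a point): centre of the pen well's mouth, at the top of the black collar, 73 mm above the worktop
- dial (a joint): angle of the dock's black dial, rad: 0 at the anticlockwise stop, growing clockwise seen from above to 4.712. The green dot is at 1.047; the small dark dots are every 0.5236. The pointer's direction, anticlockwise from the dock's x axis seen from above, is 2.356 minus this angle. Light friction (about 0.03 N m); it stays where it is left
- dial_grip (a point): point on the dial's vertical axis at the height to grip it, 70 mm above the worktop. The grip is a bar 13 mm wide, 40 mm long along the pointer, its top 72 mm above the worktop, on a round skirt 44 mm across whose top is 52 mm above the worktop; a white line on the pointer half of the bar; the point's x axis points along the pointer
- pen: cordless glue pen, a round orange stick 172 mm long, about 0.13 kg; origin at the tip of its brass nozzle, z along its axis to the tail. It stands loose in the well, nozzle down, 2 mm play, tip on the well's floor. Body 24 mm across at 32 mm from the tip, 29 mm from 98 to 150 mm, where to grip it; rounded black tail. Centre of mass about 105 mm from the tip
- frame: craft mat 180 x 180 x 3 mm, teal, with an unfinished square photo frame of four lollipop sticks (150 x 18 x 2 mm) on it, 7 mm high in all at the crossings; all one piece, fixed to the worktop. Origin at the centre of the mat's underside, z up. The sticks cross at (+-55, +-55) mm; three crossings carry an orange glue bead 4 mm high, the fourth is bare
- bare_corner (a point): top of the stick crossing that has no glue bead yet, 7 mm above the worktop
- plate (a joint): angle of the round grey plate of the turntable at the back of the worktop (230 mm across, top 30 mm above the worktop, on a fixed foot; it carries the jar, brush rest, sharpener and pots), rad, anticlockwise; 0 at the start. To be left alone
- stick_jar: glass jar of lollipop sticks, 80 mm across, 160 mm high with the sticks, on the turntable; origin at the centre of its underside. To be left alone
- brush_rest: blue silicone brush rest 110 x 42 x 24 mm on the turntable; origin at the centre of its underside. To be left alone
- sharpener: red pencil sharpener 28 x 18 x 15 mm on the turntable; origin at the centre of its underside. To be left alone
- paint_pots: stack of empty yellow paint pots, 68 mm across, 108 mm high, on the turntable; origin at the centre of its underside. To be left alone
- mug: blue mug 82 mm across, 92 mm high, to the left; origin at the centre of its underside. To be left alone
- tape_roll: roll of masking tape lying flat, 100 mm across, 25 mm high, to the right; origin at the centre of its underside. To be left alone
Mind the look-alikes: they are no part of the job. There is more than one size of the pen; the one meant has the size given above.

How it is judged:
By the outcome, as a careful person would: the job done as asked, in the order asked, and still so for the second after the job is handed in, while the arm keeps its last pose, push and grip.
It also fails if it takes over 72 s, if anything falls off the work surface, if the arm or the gripper's body presses on something with over 40 N, if the wrist force passes 120 N, or if a joint passes its speed limit or range.

## Working session

There is one attempt and no reset: what is moved stays moved. The work goes in short steps, Python scripts to look and compute and a tool call to move; the robot and the scene stay as the last step left them, time stands still between calls to the robot, and variables do not carry over. Pictures are saved under pics/ and viewed, at most 10 in all, crops included, and the job is handed in when it is done.

Besides the shell and the picture viewer there is one more tool, called after "Call:" as name(argument=value, ...) on one line, values as JSON. drive_tool: Moves the arm, as the interface text tells. Its arguments: {"type":"object","properties":{"rows":{"type":"array","items":{"type":"array","items":{"type":"number"}}},"grip":{"type":"number"},"newtons":{"type":"number"}},"required":["rows"]}

```bash
ls; mkdir -p pics
cat > h.py <<'E'
import numpy as np, cv2
from rig import get_state, eyes, order, manip
def shot(n,save=None):
    s=get_state(); c=eyes.camera_info(n); im,d=eyes.get_image(n)
    if save: cv2.imwrite('pics/'+save,im[:,:,::-1])
    return im,d,c
def ray(c,u,v):
    R=np.array(c['R']);t=np.array(c['t'])
    o=-R.T@t; d=R.T@np.array([(u-c['cx'])/c['fx'],(v-c['cy'])/c['fy'],1.])
    return o,d
def plane(c,u,v,z):
    o,d=ray(c,u,v); return o+d*(z-o[2])/d[2]
def pts(c,d):
    v,u=np.mgrid[:400,:640]; X=np.stack([(u-c['cx'])/c['fx']*d,(v-c['cy'])/c['fy']*d,d],-1)
    return (X-np.array(c['t']))@np.array(c['R'])
def proj(c,X):
    x=np.array(c['R'])@X+np.array(c['t']); return c['fx']*x[0]/x[2]+c['cx'],c['fy']*x[1]/x[2]+c['cy']
def tri(c1,p1,c2,p2):
    o1,d1=ray(c1,*p1);o2,d2=ray(c2,*p2)
    s=np.linalg.lstsq(np.stack([d1,-d2],1),o2-o1,rcond=None)[0]
    a=o1+d1*s[0];b=o2+d2*s[1]; return (a+b)/2,np.linalg.norm(a-b)
E
python3 - <<'E'
from h import *
ims=[]
for n in ['scene','top']:
    im,d,c=shot(n,n+'0.png'); print(n,np.round(c['R'],3).tolist(),np.round(c['t'],3),c['fx'],c['cx'],c['cy'])
    np.savez(n+'0.npz',im=im,d=d)
print({k:np.round(v,3) for k,v in get_state().items()})
E
```

```text
pics
scene [[-0.441, 0.897, -0.004], [0.5, 0.241, -0.832], [-0.746, -0.369, -0.555]] [ 0.271 -0.239  1.664] 414.25203705660107 312.72834866227805 198.41205100163336
top [[-0.012, -1.0, -0.001], [-0.998, 0.013, -0.062], [0.062, 0.0, -0.998]] [0.028 0.614 1.445] 415.3057103203607 314.75696847457573 197.45079398349486
{'clock': np.float64(0.1), 'qpos': array([ 1.133,  0.277,  1.506,  0.   ,  1.361, -0.121]), 'qd': array([-0.   , -0.003, -0.002, -0.001, -0.002,  0.   ]), 'effort': array([ 2.0000e-03, -4.1770e+01, -2.4641e+01, -0.0000e+00,  6.0000e-03,
       -0.0000e+00]), 'position': array([0.179, 0.546, 0.253]), 'ee_rot': array([-0.   ,  0.158,  0.987, -0.001]), 'contact_force': array([ 0.053, -0.171,  0.511]), 'moment': array([ 0.015, -0.024, -0.051]), 'gripper_force': np.float64(0.0), 'width': np.float64(0.085)}
```

View pics/scene0.png

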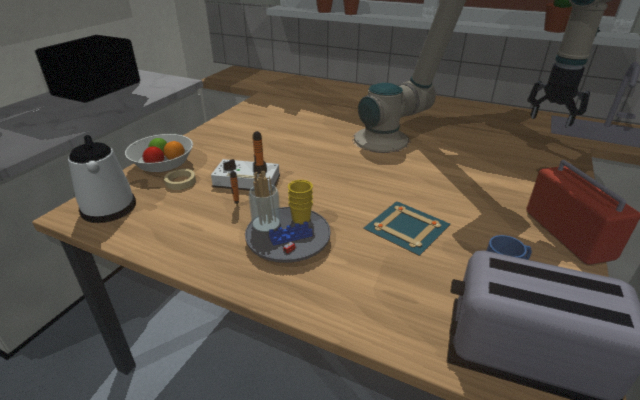

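View pics/top0.png

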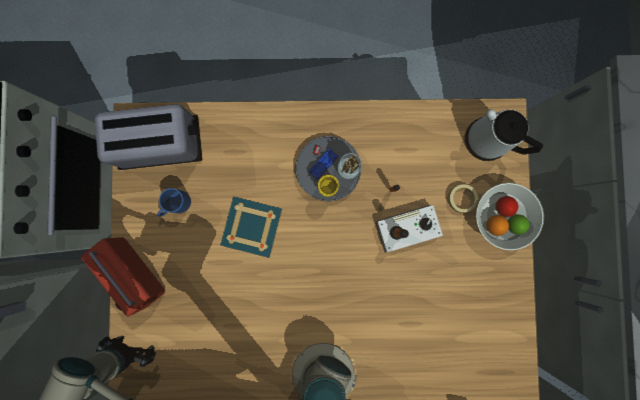

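The scene view shows the dock at (245,175) with the tall orange pen at (258,150). A second, smaller pen stands free at (235,187), and the frame is at (407,227). In the top view the dock is at (408,228), with the pen at (397,233) and the dial at (425,224). The small pen is at (390,184) and the frame at (252,227). Pen candidates are the one in the dock and the thin one beside it. The one in the dock's well fits the description. I'll enlarge to confirm.

Run:
```python
from h import *
t=cv2.imread('pics/top0.png');s=cv2.imread('pics/scene0.png')
def cr(i,x,y,w,h,k): return cv2.resize(i[y:y+h,x:x+w],(w*k,h*k),interpolation=cv2.INTER_CUBIC)
a=np.hstack([cr(t,370,165,80,90,5)[:300*2],cr(s,205,120,80,90,5)[:]])
b=np.hstack([cr(t,215,190,100,37,4),cr(t,215,227,100,37,4)])
a=np.hstack([cr(t,370,165,80,90,4),cr(s,205,120,80,90,4)]); b=np.hstack([cr(t,218,192,68,70,3),cr(s,360,198,92,56,3),np.zeros((210,160,3),np.uint8)][:1]+[cr(s,360,198,92,70,3)])
b=np.hstack([b,np.zeros((210,640-b.shape[1],3),np.uint8)])
cv2.imwrite('pics/crop1.png',np.vstack([a,b]))
```

```text
(no output)
```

View pics/crop1.png

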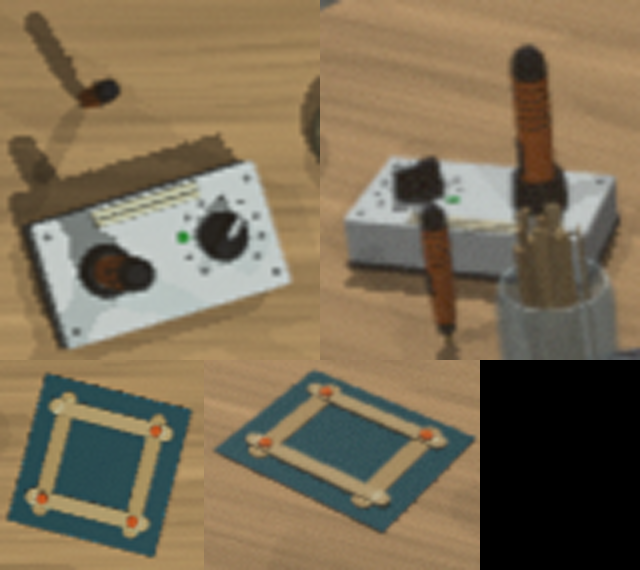

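The crop confirms the dock pen: tall, orange, 29 mm class, standing in the black collar. The thin pen at top (395,187) is loose outside the dock, so it is a look-alike. The bare corner is upper left in the top view, about (239,205), and the lowest one in the scene view, about (484,231). The dial pointer points up-right, and the green dot is on its left at (415,224). Next I measure.

```bash
cat > m1.py <<'E'
from h import *
D=np.load('top0.npz'); im,d=D['im'],D['d']; c=eyes.camera_info('top'); P=pts(c,d)
S=np.load('scene0.npz'); cs=eyes.camera_info('scene'); Ps=pts(cs,S['d'])
# dock top: plane height from depth, white mask
hsv=cv2.cvtColor(im,cv2.COLOR_RGB2HSV)
m=((hsv[...,1]<45)&(hsv[...,2]>120)).astype(np.uint8); m[:, :365]=0; m[:,450:]=0; m[:195]=0;m[265:]=0
m=cv2.morphologyEx(m,cv2.MORPH_CLOSE,np.ones((9,9)))
k=max(cv2.findContours(m,0,2)[0],key=cv2.contourArea)
z=np.median(P[m>0][:,2]); print('dock top z',z)
q=np.array([plane(c,u,v,0.045)[:2] for u,v in k[:,0,:].astype(float)])
r=cv2.minAreaRect((q*1000).astype(np.float32)); print(r)
b=cv2.boxPoints(r)/1000
# long edge dir, y axis toward +y world
e=max([b[1]-b[0],b[2]-b[1]],key=np.linalg.norm); e/=np.linalg.norm(e); e*=np.sign(e[1])
o=np.array(r[0])/1000; x=np.array([e[1],-e[0]]); print('dock',o,'yaw',np.degrees(np.arctan2(x[1],x[0])))
print('dial',o-.055*e,'well',o+.05*e)
# scene cloud of dock top
for nm,Q in(('top',P),('scene',Ps)):
    l=(Q[...,:2]-o); lx=l@x; ly=l@e; near=(abs(lx)<.08)&(abs(ly)<.13)
    t=near&(Q[...,2]>.038)&(Q[...,2]<.05); print(nm,'top pts',t.sum(),np.median(Q[t][:,2]),np.percentile(lx[t],[1,99]),np.percentile(ly[t],[1,99]))
    p=near&(Q[...,2]>.1)&(Q[...,2]<.3); print('pen pts',p.sum(),Q[p].mean(0),Q[p][:,2].max())
    p=near&(Q[...,2]>.062)&(Q[...,2]<.08)&(ly<-.02); print('dial pts',p.sum(),Q[p].mean(0),Q[p][:,2].max())
# frame teal
m=((hsv[...,0]>80)&(hsv[...,0]<105)&(hsv[...,1]>90)).astype(np.uint8); m[:,:210]=0;m[:,295:]=0;m[:185]=0;m[270:]=0
m=cv2.morphologyEx(m,cv2.MORPH_CLOSE,np.ones((15,15)))
k=max(cv2.findContours(m,0,2)[0],key=cv2.contourArea)
q=np.array([plane(c,u,v,0.003)[:2] for u,v in k[:,0,:].astype(float)])
r=cv2.minAreaRect((q*1000).astype(np.float32)); print('mat',r)
b=cv2.boxPoints(r)/1000; o=np.array(r[0])/1000
for p in b:
    w=o+(p-o)*55/90; print(w, [np.round(proj(C,np.array([*w,.007])),1) for C in (c,cs)])
E
python3 m1.py
```

```text
dock top z 0.04435178230933907
((501.9533386230469, -305.809326171875), (111.00009155273438, 201.49461364746094), 15.916435241699219)
dock [ 0.50195334 -0.30580933] yaw 15.9164295
dial [ 0.51703626 -0.35870077] well [ 0.48824159 -0.25772619]
top top pts 1491 0.04405305635161611 [-0.05383585  0.05432857] [-0.0986913  0.0992176]
pen pts 101 [ 0.48899618 -0.25236388  0.16241847] 0.18557499392257937
dial pts 49 [ 0.51722696 -0.35756197  0.06960626] 0.07612683328431268
scene top pts 703 0.044229327533893276 [-0.05184529  0.05978824] [-0.0992207   0.09986962]
pen pts 221 [ 0.49842842 -0.25138479  0.14377184] 0.18364075227924193
dial pts 46 [ 0.52151993 -0.35563138  0.06810331] 0.07243976562293673
mat ((514.9886474609375, 248.46084594726562), (174.89686584472656, 175.01280212402344), 75.26042938232422)
[0.44967559 0.21038445] [array([261.5, 244.8]), array([399.8, 208.5])]
[0.55310832 0.18317304] [array([269.1, 215.4]), array([380.1, 225. ])]
[0.5803017  0.28653724] [array([239.9, 208.1]), array([413.5, 240.6])]
[0.47686899 0.31374866] [array([232.2, 237.4]), array([432.2, 222.5])]
```

Call:
drive_tool(rows=[[-0.9,-1.2,0,1.1],[-1.9,-2.4,0,2.2],[-2.9,-3.6,0,3.3],[-3.9,-4.8,0,4.4],[-4.9,-6.0,0,5.5],[-5.9,-7.2,0,6.6],[-6.9,-8.4,0,7.7],[-7.9,-9.6,0,8.8]])

```text
clock: 0.77
position: [0.2919, 0.255, 0.2531]
ee_rot: [0.0, 0.582, 0.813, -0.0]
contact_force: [0.6, -0.1, -0.4]
width: 0.0853
gripper_force: 0.0
```

```bash
cat >> h.py <<'E'
def axes():
    s=get_state(); w,x,y,z=s['ee_rot']
    from scipy.spatial.transform import Rotation as Ro
    return np.array(s['position']),Ro.from_quat([x,y,z,w]).as_matrix(),s
def to(target,yaw=None):
    "units to move TCP to target; yaw = wanted world angle (deg) of tool y"
    p,R,s=axes(); u=R.T@(np.array(target)-p)/.025
    a=np.degrees(np.arctan2(R[1,1],R[0,1])); out=''
    if yaw is not None: out=((a-yaw+180)%360-180)/6
    print('pos',p.round(4),'yaw',a.round(2),'units',u.round(2),'turn',out,'q6',s['qpos'][5].round(2),'t',round(float(s['clock']),2),'w',s['width'],'F',np.round(s['contact_force'],1))
E
python3 -c "
from h import *
to([.517,-.359,.253],-144)"
```

```text
pos [0.2919 0.255  0.2531] yaw 18.77 units [-2.615e+01  6.200e-01  1.000e-02] turn 27.12903958581859 q6 0.21 t 0.77 w 0.08533113708026427 F [ 0.6 -0.1 -0.4]
```

Call:
drive_tool(rows=[[-1.6,0,0,1.1],[-3.2,0.1,0,2.2],[-4.8,0.1,0,3.3],[-6.4,0.2,0,4.4],[-8.0,0.2,0,5.5],[-9.6,0.2,0,6.6],[-11.2,0.3,0,7.7],[-12.8,0.3,0,8.8]])

```text
clock: 1.43
position: [0.4038, -0.0452, 0.2532]
ee_rot: [-0.0, 0.883, 0.469, 0.0]
contact_force: [0.6, 0.5, -0.5]
width: 0.0857
gripper_force: 0.0
```

```bash
python3 -c "
from h import *
to([.517,-.359,.253],-144)"
```

```text
pos [ 0.4038 -0.0452  0.2532] yaw -34.12 units [-7.850e+00  1.079e+01  1.000e-02] turn 18.313504657733954 q6 0.31 t 1.43 w 0.08571482652597368 F [ 0.6  0.5 -0.5]
```

Call:
drive_tool(rows=[[-0.9,1.3,0,1.1],[-1.9,2.6,0,2.2],[-2.9,3.9,0,3.3],[-3.8,5.2,0,4.5],[-4.8,6.5,0,5.6],[-5.7,7.8,0,6.7],[-6.6,9.0,0,7.8],[-7.4,10.1,0,9.0]])

```text
clock: 2.1
position: [0.5109, -0.3397, 0.2525]
ee_rot: [-0.0, 1.0, 0.017, -0.0]
contact_force: [-0.2, 0.6, 0.7]
width: 0.0851
gripper_force: 0.0
```

Call:
drive_tool(rows=[[0,0,0,1.1],[0,0,0,2.2],[0,0,0,3.3],[0,0,0,4.5],[0,0,0,5.6],[0,0,0,6.7],[0,0,0,7.8],[0,0,0,9.0]])

```text
clock: 2.77
position: [0.5105, -0.3371, 0.2527]
ee_rot: [-0.0, 0.899, -0.438, -0.001]
contact_force: [-0.4, -0.3, 0.1]
width: 0.0851
gripper_force: 0.0
```

```bash
python3 -c "
from h import *
to([.517,-.359,.253],-144)
im,d,c=shot('wrist','w1.png'); np.savez('w1.npz',im=im,d=d,R=c['R'],t=c['t']); print(c['fx'],c['cx'],c['cy'])
for n,X in (('dial',[.517,-.3587,.072]),('well',[.4882,-.2577,.073])): print(n,proj(c,np.array(X)))
"
```

```text
pos [ 0.5105 -0.3371  0.2527] yaw -142.01 units [ 0.85  0.33 -0.02] turn 0.33134299481484203 q6 1.78 t 2.77 w 0.08512859711397597 F [-0.4 -0.3  0.1]
347.7901916695634 324.86422042480604 199.6490888185738
dial (np.float64(333.3677547997578), np.float64(157.62794918496652))
well (np.float64(290.90756696051875), np.float64(260.5163507271307))
```

View pics/w1.png

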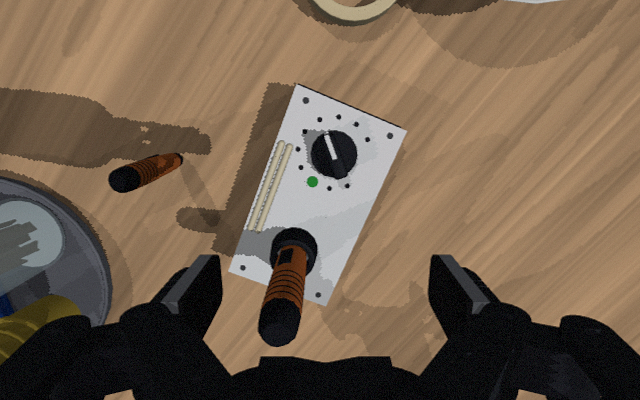

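The wrist view shows the dial at (333,154) with its white pointer up-left at (329,143). The green dot is at (312,182), the collar at (294,248), and the pen's tail at (279,325) between the fingers. I'll measure the dial centre, the pointer angle and the green dot.

```bash
cat > m2.py <<'E'
from h import *
D=np.load('w1.npz'); im=D['im'];d=D['d']; c=dict(eyes.camera_info('wrist'),R=D['R'],t=D['t']); P=pts(c,d)
hsv=cv2.cvtColor(im,cv2.COLOR_RGB2HSV); roi=np.zeros((400,640),np.uint8); cv2.circle(roi,(333,155),26,1,-1)
blk=((hsv[...,2]<60)&(roi>0)).astype(np.uint8); n,l,st,ce=cv2.connectedComponentsWithStats(blk); i=1+np.argmax(st[1:,4])
k=max(cv2.findContours((l==i).astype(np.uint8),0,2)[0],key=cv2.contourArea); e=cv2.minEnclosingCircle(k); print('dial black',e,plane(c,*e[0],.056))
roi2=np.zeros_like(roi); cv2.circle(roi2,(333,155),20,1,-1)
w=(roi2>0)&(hsv[...,2]>150); n,l,st,ce=cv2.connectedComponentsWithStats(w.astype(np.uint8)); i=1+np.argmax(st[1:,4]); v,u=np.where(l==i)
q=np.array([plane(c,a,b,.072)[:2] for a,b in zip(u,v)]); vx,vy,x0,y0=cv2.fitLine((q*1000).astype(np.float32),cv2.DIST_L2,0,.01,.01).ravel()
print('line n',len(u),'centre',q.mean(0),'px',u.mean(),v.mean(),'ang',np.degrees(np.arctan2(vy,vx)),'extent',np.ptp(q@[vx,vy]))
bar=(P[...,2]>.066)&(P[...,2]<.078)&(roi>0); print('bar z',P[bar].mean(0),bar.sum(),'top z',np.median(P[bar][:,2]))
r=cv2.minAreaRect((P[bar][:,:2]*1000).astype(np.float32)); print('bar rect',r)
g=(hsv[...,0]>45)&(hsv[...,0]<80)&(hsv[...,1]>150); v,u=np.where(g); print('green',len(u),u.mean(),v.mean(),plane(c,u.mean(),v.mean(),.045))
# collar top
pb=(P[...,2]>.07)&(P[...,2]<.077)&(hsv[...,2]<60); lu=np.zeros_like(pb); lu[220:275,265:325]=1; pb&=lu; print('collar rim',pb.sum(),P[pb].mean(0), P[pb].min(0),P[pb].max(0)); A=P[pb]
M=np.c_[2*A[:,:2],np.ones(len(A))]; s=np.linalg.lstsq(M,(A[:,:2]**2).sum(1),rcond=None)[0]; print('circ',s[:2])
# dock edges
m=((hsv[...,1]<40)&(hsv[...,2]>110)).astype(np.uint8); mm=np.zeros_like(m); mm[75:310,225:412]=1; m&=mm; print('dock z',np.median(P[m>0][:,2]))
m=cv2.morphologyEx(m,cv2.MORPH_OPEN,np.ones((3,3))); k=np.vstack([x for x in cv2.findContours(m,0,2)[0] if cv2.contourArea(x)>300]); q=np.array([plane(c,a,b,.045)[:2] for a,b in k[:,0].astype(float)])
print('dock',cv2.minAreaRect((q*1000).astype(np.float32)))
# pen tail
t=(P[...,2]>.165)&(P[...,2]<.2)&(hsv[...,2]<70); t[:,:255]=0;t[:,305:]=0; t[:270]=0;t[350:]=0; print('tail',t.sum(),P[t].mean(0),P[t][:,2].max())
E
python3 m2.py
```

```text
dial black ((333.44757080078125, 154.68539428710938), 24.244091033935547) [ 0.51677628 -0.35915663  0.056     ]
line n 102 centre [ 0.52470152 -0.36406598] px 330.2156862745098 147.2549019607843 ang -31.361921 extent 0.020481312510114313
bar z [ 0.51749713 -0.35966043  0.07168121] 660 top z 0.07176720754407748
bar rect ((517.1665649414062, -359.3119201660156), (12.948432922363281, 41.156951904296875), 58.4481086730957)
green 1613 299.4097954122753 340.21884686918787 [ 0.41760993 -0.17356331  0.045     ]
collar rim 494 [ 0.4921142  -0.26632131  0.07262919] [ 0.46778895 -0.28014057  0.07008061] [ 0.50971737 -0.24140897  0.0760057 ]
circ [ 0.48859067 -0.25928944]
dock z 0.045028385273353524
dock ((501.4864501953125, -306.33270263671875), (110.75564575195312, 199.95919799804688), 15.861102104187012)
tail 1460 [ 0.49031801 -0.26308057  0.17750434] 0.1835101777083916
```

```bash
python3 -c "
from h import *
c=eyes.camera_info('wrist');p,R,s=axes(); o=-np.array(c['R']).T@c['t']; print('cam in tool',(R.T@(o-p)).round(3),manip.finger_overhang, s['qpos'].round(2))
to([.517,-.3592,.12],-121.4)"
```

```text
cam in tool [ 0.068  0.001 -0.121] 0.022 [-0.7   0.33  1.42  0.    1.39  1.79]
pos [ 0.5105 -0.3371  0.2527] yaw -142.24 units [0.86 0.33 5.31] turn -3.4737267421801428 q6 1.79 t 2.82 w 0.08543920804343685 F [ 0.2  0.5 -1. ]
```

Call:
drive_tool(rows=[[0.2,0.1,0.7,-0.6],[0.4,0.2,1.5,-1.2],[0.6,0.3,2.4,-1.8],[0.8,0.33,3.3,-2.4],[0.86,0.33,4.2,-3.0],[0.86,0.33,5.0,-3.47],[0.86,0.33,5.3,-3.47],[0.86,0.33,5.3,-3.47]], grip=40, newtons=30)

```text
clock: 3.48
position: [0.5163, -0.3582, 0.1182]
ee_rot: [-0.001, 0.964, -0.266, -0.002]
contact_force: [0.2, -0.1, 0.2]
width: 0.0397
gripper_force: 0.0
```

```bash
python3 -c "
from h import *
to([.517,-.3592,.076],-121.4)"
```

```text
pos [ 0.5163 -0.3582  0.1182] yaw -120.85 units [0.06 0.02 1.69] turn 0.09204586308867609 q6 1.39 t 3.48 w 0.03967026468345744 F [ 0.2 -0.1  0.2]
```

Call:
drive_tool(rows=[[0.04,0.02,0.4,0.1],[0.04,0.02,0.9,0.1],[0.04,0.02,1.3,0.1],[0.04,0.02,1.6,0.1],[0.04,0.02,1.68,0.1],[0.04,0.02,1.68,0.1],[0.04,0.02,1.68,0.1],[0.04,0.02,1.68,0.1]])

```text
clock: 4.15
position: [0.5186, -0.3606, 0.0795]
ee_rot: [0.0, 0.963, -0.271, 0.001]
contact_force: [0.4, -0.4, 0.6]
width: 0.0401
gripper_force: 0.0
```

Call:
drive_tool(rows=[[0,0,0,0],[0,0,0,0],[0,0,0,0],[0,0,0,0],[0,0,0,0],[0,0,0,0],[0,0,0,0],[0,0,0,0]], grip=0, newtons=30)

```text
clock: 4.82
position: [0.5186, -0.3601, 0.0794]
ee_rot: [-0.0, 0.963, -0.271, 0.001]
contact_force: [0.7, 2.8, 5.5]
width: 0.0122
gripper_force: 32.8
```

```bash
python3 -c "
from h import *
to([.517,-.3592,.076],0.9)"
```

```text
pos [ 0.5186 -0.3601  0.0794] yaw -121.46 units [-0.07  0.    0.14] turn -20.394051964423337 q6 1.4 t 4.82 w 0.012238182844311331 F [0.7 2.8 5.5]
```

Call:
drive_tool(rows=[[-0.04,0,0,-0.8],[-0.04,0,0,-1.7],[-0.04,0,0,-2.6],[-0.04,0,0,-3.5],[-0.04,0,0,-4.4],[-0.04,0,0,-5.3],[-0.04,0,0,-6.2],[-0.04,0,0,-7.0]])

```text
clock: 5.48
position: [0.5188, -0.3591, 0.0794]
ee_rot: [-0.0, 0.996, 0.094, 0.002]
contact_force: [3.3, 3.5, 5.2]
width: 0.0122
gripper_force: 32.8
```

Call:
drive_tool(rows=[[0,0,0,-0.8],[0,0,0,-1.7],[0,0,0,-2.6],[0,0,0,-3.5],[0,0,0,-4.4],[0,0,0,-5.3],[0,0,0,-6.2],[0,0,0,-7.0]])

```text
clock: 6.15
position: [0.5183, -0.3582, 0.0794]
ee_rot: [-0.001, 0.896, 0.444, 0.001]
contact_force: [2.2, 5.0, 6.4]
width: 0.0118
gripper_force: 32.9
```

```bash
python3 -c "
from h import *
to([.517,-.3592,.079],0.9)"
```

```text
pos [ 0.5183 -0.3582  0.0794] yaw -37.24 units [-0.06 -0.02  0.02] turn -6.356125029916716 q6 -0.07 t 6.15 w 0.011836997403757349 F [2.2 5.  6.4]
```

Call:
drive_tool(rows=[[0,0,0,-0.9],[0,0,0,-1.8],[0,0,0,-2.7],[0,0,0,-3.6],[0,0,0,-4.5],[0,0,0,-5.4],[0,0,0,-6.1],[0,0,0,-6.35]])

```text
clock: 6.82
position: [0.5175, -0.3579, 0.0794]
ee_rot: [-0.001, 0.702, 0.712, 0.001]
contact_force: [0.5, 6.7, 7.3]
width: 0.0124
gripper_force: 33.1
```

Call:
drive_tool(rows=[[0,0,0,0],[0,0,0,0],[0,0,0,0],[0,0,0,0],[0,0,0,0],[0,0,0,0],[0,0,0,0],[0,0,0,0]], grip=45)

```text
clock: 7.48
position: [0.5173, -0.3598, 0.0787]
ee_rot: [-0.0, 0.703, 0.711, -0.0]
contact_force: [0.4, 0.2, -0.5]
width: 0.0452
gripper_force: 0.0
```

Call:
drive_tool(rows=[[0,0,-0.6,0],[0,0,-1.5,0],[0,0,-2.7,0],[0,0,-4.0,0],[0,0,-5.3,0],[0,0,-6.5,0],[0,0,-7.2,0],[0,0,-7.2,0]])

```text
clock: 8.15
position: [0.5191, -0.3612, 0.2641]
ee_rot: [0.005, 0.703, 0.711, 0.0]
contact_force: [-0.2, -1.3, 1.3]
width: 0.0448
gripper_force: 0.0
```

```bash
python3 -c "
from h import *
to([.4886,-.2585,.26],91)
im,d,c=shot('top'); np.savez('t2.npz',im=im,d=d)
im,d,c=shot('wrist','w2.png'); np.savez('w2.npz',im=im,d=d,R=c['R'],t=c['t'])
print(proj(c,np.array([.517,-.359,.072])))
"
```

```text
pos [ 0.5191 -0.3612  0.2641] yaw 0.65 units [ 4.12 -1.17  0.13] turn -15.058479377393349 q6 -0.73 t 8.15 w 0.04483540488030498 F [-0.2 -1.3  1.3]
(np.float64(323.8164773953115), np.float64(177.7929263755769))
```

View pics/w2.png

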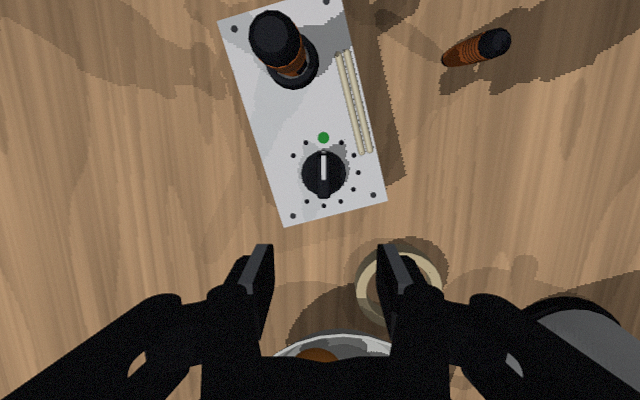

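The pointer now aims straight at the green dot: the dial is at (323,175), the line at (323,165) and the dot at (323,137). A quick numeric check, then on to the pen.

Run:
```python
from h import *
D=np.load('w2.npz'); im=D['im'];d=D['d']; c=dict(eyes.camera_info('wrist'),R=D['R'],t=D['t']); P=pts(c,d)
hsv=cv2.cvtColor(im,cv2.COLOR_RGB2HSV)
roi=np.zeros((400,640),np.uint8); cv2.circle(roi,(323,175),19,1,-1)
w=(roi>0)&(hsv[...,2]>150); v,u=np.where(w); q=np.array([plane(c,a,b,.072)[:2] for a,b in zip(u,v)]); vx,vy,*_=cv2.fitLine((q*1000).astype(np.float32),2,0,.01,.01).ravel()
g=(hsv[...,0]>45)&(hsv[...,0]<80)&(hsv[...,1]>150); g[:120]=0;g[150:]=0; v,u=np.where(g); G=plane(c,u.mean(),v.mean(),.045)
print('line ang',np.degrees(np.arctan2(vy,vx)),len(q),'green ang',np.degrees(np.arctan2(*(G[:2]-[.5168,-.3592])[::-1])))
t=(P[...,2]>.14)&(P[...,2]<.2); t[100:]=0; A=P[t]; 
for a,b in((.14,.155),(.155,.165),(.165,.175),(.175,.19)):
    s=A[(A[:,2]>a)&(A[:,2]<b)]; print(a,len(s),s[:,:2].min(0) if len(s) else '',s[:,:2].max(0) if len(s) else '')
to([.4886,-.2585,.22],.65)
```

```text
line ang -88.191154 107 green ang 91.06800445814171
0.14 127 [ 0.47876585 -0.27250257] [ 0.50222653 -0.25088724]
0.155 165 [ 0.47635685 -0.27254231] [ 0.5019355  -0.24755864]
0.165 229 [ 0.47437447 -0.27194743] [ 0.50132525 -0.24492063]
0.175 1984 [ 0.47459624 -0.27123368] [ 0.50073689 -0.24514267]
pos [ 0.5173 -0.3597  0.2591] yaw 0.65 units [ 4.06 -1.11  1.56] turn -0.0007184175947164325 q6 -0.73 t 8.25 w 0.0450013189238757 F [-0.8  0.8 -1.6]
```

Call:
drive_tool(rows=[[0.6,-0.2,0,0],[1.4,-0.4,0,0],[2.2,-0.6,0,0],[3.0,-0.85,0,0],[3.7,-1.05,0,0],[4.04,-1.15,0,0],[4.04,-1.15,0,0],[4.04,-1.15,0,0]], grip=65)

```text
clock: 8.92
position: [0.4874, -0.2591, 0.2579]
ee_rot: [-0.0, 0.703, 0.711, -0.0]
contact_force: [0.9, -0.4, 0.9]
width: 0.0649
gripper_force: 0.0
```

```bash
python3 -c "
from h import *
to([.488,-.2585,.145],.65)"
```

```text
pos [ 0.4874 -0.2591  0.2579] yaw 0.68 units [0.02 0.03 4.52] turn 0.0051032324108698885 q6 -0.63 t 8.92 w 0.06494726968575426 F [ 0.9 -0.4  0.9]
```

Call:
drive_tool(rows=[[0.02,0.03,0.6,0],[0.02,0.03,1.4,0],[0.02,0.03,2.2,0],[0.02,0.03,3.0,0],[0.02,0.03,3.8,0],[0.02,0.03,4.3,0],[0.02,0.03,4.5,0],[0.02,0.03,4.5,0]])

```text
clock: 9.58
position: [0.4878, -0.2591, 0.1445]
ee_rot: [-0.002, 0.703, 0.711, -0.0]
contact_force: [-0.3, 0.4, 0.5]
width: 0.0647
gripper_force: 0.0
```

Call:
drive_tool(rows=[[0,0,0,0],[0,0,0,0],[0,0,0,0],[0,0,0,0],[0,0,0,0],[0,0,0,0],[0,0,0,0],[0,0,0,0]], grip=10, newtons=30)

```text
clock: 10.25
position: [0.4888, -0.259, 0.1474]
ee_rot: [0.001, 0.703, 0.711, 0.0]
contact_force: [-0.3, -0.0, 5.8]
width: 0.0281
gripper_force: 29.8
```

```bash
python3 -c "
from h import *
to([.488,-.2585,.188],.65)"
```

```text
pos [ 0.4888 -0.259   0.1474] yaw 0.66 units [ 0.02 -0.03 -1.63] turn 0.0008449990167918031 q6 -0.62 t 10.25 w 0.028116384897423782 F [-0.3 -0.   5.8]
```

Call:
drive_tool(rows=[[0,0,-0.2,0],[0,0,-0.5,0],[0,0,-0.8,0],[0,0,-1.1,0],[0,0,-1.4,0],[0,0,-1.6,0],[0,0,-1.7,0],[0,0,-1.7,0]])

```text
clock: 10.92
position: [0.4885, -0.2587, 0.1896]
ee_rot: [0.001, 0.703, 0.711, 0.0]
contact_force: [0.5, 0.7, -0.9]
width: 0.0282
gripper_force: 29.7
```

```bash
cat > pen.py <<'E'
from h import *
def pen(save=None):
    "orange+black pen axis from scene & top depth clouds near the gripper"
    p,R,s=axes(); g=p+R[:,2]*.003; out=[]
    for n in ('scene','top'):
        im,d,c=shot(n); P=pts(c,d); hsv=cv2.cvtColor(im,cv2.COLOR_RGB2HSV)
        o=(hsv[...,0]<16)&(hsv[...,1]>140)&(hsv[...,2]>60)&(np.linalg.norm(P-g,axis=-1)<.16)
        A=P[o]
        if save: u,v=map(int,proj(c,g)); out.append(cv2.resize(im[max(0,v-60):v+60,max(0,u-60):u+60,::-1],(400,400),interpolation=cv2.INTER_CUBIC))
        if len(A)<15: print(n,'few',len(A)); continue
        r=cv2.fitLine(A.astype(np.float32),cv2.DIST_HUBER,0,.001,.001).ravel(); a=r[:3]*np.sign(r[2])
        print(n,len(A),'axis',a.round(2),'tilt',np.degrees(np.arccos(a[2])).round(1),'ctr',r[3:].round(3),'z',A[:,2].min().round(3),A[:,2].max().round(3))
    if save: cv2.imwrite('pics/'+save,np.hstack(out))
    print('g',g.round(4),'F',np.round(s['contact_force'],1),'w',round(float(s['width']),4),'t',round(float(s['clock']),2))
if __name__=='__main__':
    import sys; pen(*sys.argv[1:])
E
python3 pen.py
```

```text
scene 210 axis [-0.03  0.06  1.  ] tilt 3.7 ctr [ 0.497 -0.249  0.137] z 0.083 0.201
top 24 axis [-0.11  0.05  0.99] tilt 7.0 ctr [ 0.489 -0.245  0.142] z 0.114 0.188
g [ 0.4885 -0.2587  0.1866] F [ 0.5  0.7 -0.9] w 0.0282 t 10.92
```

Call:
drive_tool(rows=[[0.15,0,0,0],[0.35,0,0.01,0],[0.55,0,0.03,0],[0.75,0,0.06,0],[0.95,0,0.09,0],[1.15,0,0.13,0],[1.35,0,0.18,0],[1.47,0,0.21,0]], newtons=20)

```text
clock: 11.68
position: [0.4879, -0.221, 0.1835]
ee_rot: [0.0, 0.703, 0.711, 0.0]
contact_force: [-0.4, -2.4, 1.1]
width: 0.0283
gripper_force: 30.0
```

```bash
python3 pen.py
```

```text
scene 167 axis [-0.03  0.35  0.94] tilt 20.3 ctr [ 0.498 -0.229  0.127] z 0.076 0.192
top few 0
g [ 0.4879 -0.221   0.1805] F [-0.4 -2.4  1.1] w 0.0283 t 11.68
```

Call:
drive_tool(rows=[[0.25,0,0.1,0],[0.5,0,0.23,0],[0.75,0,0.36,0],[1.0,0,0.5,0],[1.2,0,0.66,0],[1.4,0,0.84,0],[1.6,0,1.04,0],[1.75,0,1.2,0]])

```text
clock: 12.45
position: [0.4873, -0.1754, 0.1537]
ee_rot: [-0.001, 0.703, 0.711, 0.002]
contact_force: [-0.6, 3.5, 8.4]
width: 0.0283
gripper_force: 30.1
```

```bash
python3 pen.py p3.png
```

```text
scene 132 axis [0.03 0.67 0.75] tilt 41.7 ctr [ 0.501 -0.226  0.104] z 0.075 0.155
top few 0
g [ 0.4873 -0.1754  0.1507] F [-0.6  3.5  8.4] w 0.0283 t 12.45
```

View pics/p3.png

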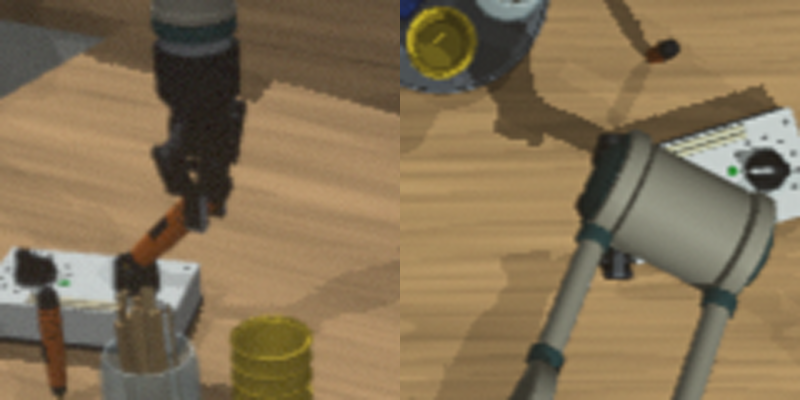

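The scene crop shows the pen at (165,230) leaning about 42–45° in the grip, with its nozzle still in the collar at (135,268). Now I tighten the grip and draw it out along its axis.

Call:
drive_tool(rows=[[0,0,0,0],[0.1,0,-0.1,0],[0.3,0,-0.3,0],[0.6,0,-0.6,0],[1.0,0,-1.0,0],[1.5,0,-1.5,0],[1.9,0,-2.1,0],[2.0,0,-2.3,0]], grip=10, newtons=60)

```text
clock: 13.22
position: [0.4874, -0.1262, 0.2136]
ee_rot: [0.001, 0.703, 0.712, 0.001]
contact_force: [0.4, 0.2, -0.4]
width: 0.0277
gripper_force: 59.1
```

```bash
python3 pen.py; python3 -c "
from h import *
to([.40,0,.26],45)"
```

```text
scene 159 axis [0.03 0.68 0.73] tilt 42.9 ctr [ 0.501 -0.166  0.174] z 0.135 0.227
top few 0
g [ 0.4874 -0.1262  0.2106] F [ 0.4  0.2 -0.4] w 0.0277 t 13.22
pos [ 0.4874 -0.1274  0.2126] yaw 0.73 units [ 5.14 -3.43 -1.91] turn -7.3782706242330915 q6 -0.41 t 13.32 w 0.02751375065254838 F [ 0.4 -0.1 -1.6]
```

Call:
drive_tool(rows=[[0.3,-0.5,-0.3,-0.6],[0.8,-1.1,-0.7,-1.5],[1.5,-1.8,-1.1,-2.5],[2.3,-2.5,-1.5,-3.5],[3.1,-3.1,-1.8,-4.5],[3.9,-3.4,-1.9,-5.5],[4.7,-3.5,-1.9,-6.5],[5.1,-3.5,-1.9,-7.4]])

```text
clock: 13.98
position: [0.3962, 0.0, 0.2583]
ee_rot: [-0.001, 0.38, 0.925, 0.0]
contact_force: [-0.2, -0.1, -2.1]
width: 0.028
gripper_force: 59.1
```

```bash
python3 pen.py; python3 -c "
from h import *
to([.42,.22,.26],90)"
```

```text
scene 277 axis [-0.48  0.46  0.75] tilt 41.7 ctr [ 0.434 -0.023  0.227] z 0.182 0.276
top 133 axis [-0.49  0.41  0.77] tilt 39.6 ctr [ 0.44  -0.04   0.216] z 0.187 0.39
g [0.3962 0.     0.2553] F [-0.2 -0.1 -2.1] w 0.028 t 13.98
pos [ 0.3971 -0.0005  0.2581] yaw 45.15 units [ 5.57  6.9  -0.07] turn -7.4753640351101085 q6 -0.97 t 14.08 w 0.02790227383405886 F [ 0.3  0.6 -1.5]
```

Call:
drive_tool(rows=[[0.4,0.5,0,-0.7],[1.1,1.4,0,-1.6],[1.9,2.4,0,-2.6],[2.8,3.5,0,-3.6],[3.7,4.6,0,-4.6],[4.5,5.7,0,-5.6],[5.2,6.5,0,-6.6],[5.5,6.9,0,-7.4]])

```text
clock: 14.75
position: [0.4232, 0.2199, 0.2578]
ee_rot: [-0.0, 0.003, 1.0, 0.0]
contact_force: [-0.7, -1.3, -0.9]
width: 0.0279
gripper_force: 59.4
```

```bash
python3 pen.py
python3 - <<'E'
from h import *
from pen import *
to([.42,.22,.26],90)
p,R,s=axes()
im,d,c=shot('wrist'); np.savez('w4.npz',im=im,d=d,R=c['R'],t=c['t'])
i2,d2,c2=shot('scene'); np.savez('s4.npz',im=i2,d=d2)
i3,d3,c3=shot('top'); np.savez('t4.npz',im=i3,d=d3)
T=p+R[:,2]*.003-.134*np.array([-.7,0,.72]); a=[]
for I,C in((i2,c2),(i3,c3)):
    u,v=map(int,proj(C,T)); print(u,v); a.append(cv2.resize(I[v-40:v+60,u-60:u+60,::-1],(480,400),interpolation=cv2.INTER_CUBIC)[:, :400])
cv2.imwrite('pics/c4.png',np.vstack([np.hstack(a)[:,:640], ])); print(c['fx'])
cv2.imwrite('pics/w4.png',np.vstack([cv2.resize(im[...,::-1],(640,400))[:,:],np.hstack([cv2.resize(x,(320,200)) for x in a])]))
E
```

```text
scene 408 axis [-0.68  0.01  0.73] tilt 42.7 ctr [0.466 0.222 0.234] z 0.187 0.281
top 152 axis [-0.67 -0.03  0.74] tilt 41.9 ctr [0.474 0.217 0.224] z 0.18 0.257
g [0.4232 0.2199 0.2548] F [-0.7 -1.3 -0.9] w 0.0279 t 14.75
pos [0.4232 0.2188 0.2577] yaw 89.47 units [ 0.13  0.05 -0.09] turn -0.08842954184572704 q6 -1.23 t 14.85 w 0.027846671001540046 F [-0.3 -0.5 -0.7]
401 176
252 225
347.7901916695634
```

View pics/w4.png

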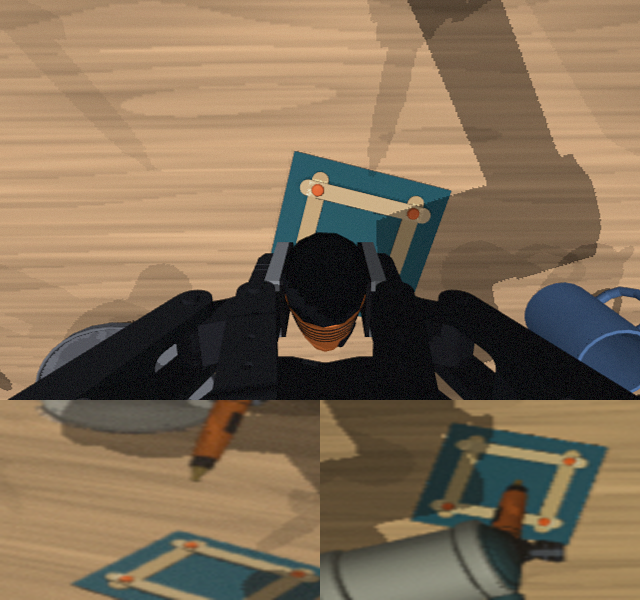

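The wrist view shows the frame with two far beads at (318,190) and (413,214), and the pen tail centred in the grip at (326,265). In the crops the nozzle tip sits near scene (402,175) and top (254,227), close to the prediction. I'll triangulate the tip, and get the bare corner from the three beads.

Run:
```python
from h import *
ct,cs=eyes.camera_info('top'),eyes.camera_info('scene')
T,e=tri(cs,(401.6,175),ct,(253.9,227)); p,R,s=axes(); g=p+R[:,2]*.003
a=g-T; print('tip',T.round(4),'err',e,'len',np.linalg.norm(a),'tilt',np.degrees(np.arccos(a[2]/np.linalg.norm(a))))
B={}
for n,c,roi in(('top',ct,(215,190,290,265)),('scene',cs,(360,198,452,262))):
    im=np.load(n+'0.npz')['im']; hsv=cv2.cvtColor(im,cv2.COLOR_RGB2HSV); r,g_,b=[im[...,i].astype(int) for i in range(3)]
    m=((r-g_>60)&(hsv[...,1]>130)).astype(np.uint8); k=np.zeros_like(m); k[roi[1]:roi[3],roi[0]:roi[2]]=1; m&=k
    N,l,st,ce=cv2.connectedComponentsWithStats(m); w=[]
    for i in range(1,N):
        if st[i,4]>=4: 
            v,u=np.where(l==i); wt=(r-g_)[v,u]; px=(np.average(u,weights=wt),np.average(v,weights=wt)); X=plane(c,*px,.009); w.append(X); print(n,st[i,4],np.round(px,1),X.round(4))
    w=np.array(w)
    if len(w)==3:
        D=[np.linalg.norm(w[(i+1)%3]-w[(i+2)%3]) for i in range(3)]; i=int(np.argmax(D)); print(n,'bare',(w.sum(0)-2*w[i]).round(4),np.round(D,4))
D=np.load('w4.npz'); c=dict(eyes.camera_info('wrist'),R=D['R'],t=D['t'])
for u,v in((318,190),(413,214)): print('wrist bead',plane(c,u,v,.009).round(4))
```

```text
tip [0.5135 0.2156 0.159 ] err 0.0019250960488152258 len 0.1322292877276049 tilt 43.47724835791611
top 9 [269.4 215.1] [0.5541 0.1819 0.009 ]
top 10 [231.5 237.8] [0.4756 0.316  0.009 ]
top 12 [261.5 245.5] [0.4473 0.21   0.009 ]
top bare [0.5824 0.2878 0.009 ] [0.1096 0.1104 0.1554]
scene 7 [400.3 208. ] [0.4488 0.2115 0.009 ]
scene 9 [433.7 222.2] [0.4763 0.3176 0.009 ]
scene 7 [380.  224.7] [0.5546 0.1832 0.009 ]
scene bare [0.5821 0.2892 0.009 ] [0.1555 0.1095 0.1096]
wrist bead [0.4463 0.2109 0.009 ]
wrist bead [0.4749 0.3165 0.009 ]
```

Call:
drive_tool(rows=[[-0.3,0.3,0,-0.05],[-0.8,0.8,0,-0.09],[-1.3,1.4,0,-0.09],[-1.8,1.9,0.3,-0.09],[-2.3,2.4,0.8,-0.09],[-2.6,2.75,1.5,-0.09],[-2.72,2.86,2.2,-0.09],[-2.72,2.86,2.6,-0.09]])

```text
clock: 15.67
position: [0.492, 0.2882, 0.1915]
ee_rot: [-0.001, 0.001, 1.0, -0.0]
contact_force: [-0.3, -0.8, -0.2]
width: 0.0275
gripper_force: 59.4
```

```bash
python3 -c "
from h import *
p,R,s=axes(); print(p,s['contact_force'])
to([.4915,.2905,.1367],90)"
```

```text
[0.49199421 0.28822332 0.19145159] [-0.30548636 -0.75512006 -0.2113786 ]
pos [0.492  0.2882 0.1915] yaw 89.87 units [0.02 0.09 2.19] turn -0.021921060978371543 q6 -1.16 t 15.67 w 0.027503363096880677 F [-0.3 -0.8 -0.2]
```

Down 2.15 units (tip to about 38 mm), then check by triangulation.

Call:
drive_tool(rows=[[0,0.03,0.2,0],[0,0.06,0.6,0],[0,0.06,1.0,0],[0,0.06,1.4,0],[0,0.06,1.8,0],[0,0.06,2.05,0],[0,0.06,2.15,0],[0,0.06,2.15,0]])

```text
clock: 16.33
position: [0.4907, 0.2899, 0.1391]
ee_rot: [-0.001, 0.0, 1.0, -0.0]
contact_force: [-0.2, 0.3, -1.1]
width: 0.0279
gripper_force: 59.4
```

```bash
python3 pen.py
python3 - <<'E'
from h import *
p,R,s=axes(); T=np.array([.582,.288,.037]); a=[]
for n in('scene','top'):
    I,d,C=shot(n); u,v=proj(C,T); print(n,u,v); u,v=int(u),int(v)
    a.append(cv2.resize(I[v-25:v+25,u-25:u+25,::-1],(400,400),interpolation=cv2.INTER_CUBIC))
    print('corner',proj(C,np.array([.582,.288,.007])))
cv2.imwrite('pics/c5.png',np.hstack(a)); print(p)
E
```

```text
scene 439 axis [-0.69 -0.02  0.72] tilt 43.6 ctr [0.536 0.293 0.112] z 0.003 0.161
top 126 axis [-0.64 -0.03  0.77] tilt 39.8 ctr [0.545 0.286 0.102] z 0.006 0.142
g [0.4907 0.2899 0.1361] F [-0.2  0.3 -1.1] w 0.0279 t 16.33
scene 415.3119562248185 232.36944579339684
corner (np.float64(413.8359848900841), np.float64(241.09979934378748))
top 237.92116549868888 207.29578616349335
corner (np.float64(239.49051062239465), np.float64(207.62319455527805))
[0.49136511 0.29015206 0.14008981]
```

View pics/c5.png

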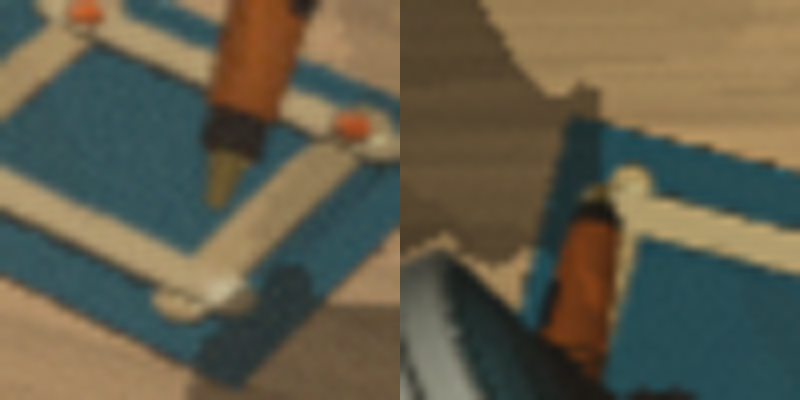

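Run:
```python
from h import *
ct,cs=eyes.camera_info('top'),eyes.camera_info('scene')
T,e=tri(cs,(416.6,232.4),ct,(236.8,204.9)); print(T.round(4),e)
p,R,s=axes(); g=p+R[:,2]*.003; a=g-T; print(g,np.linalg.norm(a),np.degrees(np.arccos(a[2]/np.linalg.norm(a))))
for t in ([.583,.290,.039],[.588,.290,.039],[.583,.294,.039]): print(t,np.round(proj(cs,np.array(t)),1),np.round(proj(ct,np.array(t)),1))
```

```text
[0.5898 0.2916 0.0437] 0.0019089905336405547
[0.49151501 0.2902555  0.13739186] 0.13582559102769504 46.37494371106534
[0.583, 0.29, 0.039] [416.1 232.2] [237.2 207. ]
[0.588, 0.29, 0.039] [415.6 233.3] [237.2 205.6]
[0.583, 0.294, 0.039] [417.6 232.6] [236.1 207. ]
```

Call:
drive_tool(rows=[[0.05,-0.05,0.05,0],[0.1,-0.1,0.1,0],[0.14,-0.1,0.14,0],[0.14,-0.1,0.14,0],[0.14,-0.1,0.14,0],[0.14,-0.1,0.14,0],[0.14,-0.1,0.14,0],[0.14,-0.1,0.14,0]])

```text
clock: 17.2
position: [0.4877, 0.2876, 0.1364]
ee_rot: [0.0, 0.0, 1.0, 0.0]
contact_force: [0.2, 0.1, -2.2]
width: 0.0277
gripper_force: 59.4
```

Run:
```python
from h import *
p,R,s=axes(); a=[]
cs=eyes.camera_info('scene')
for n in('scene','top'):
    I,d,C=shot(n); u,v=map(int,proj(C,np.array([.582,.288,.037]))); print(u,v)
    a.append(cv2.resize(I[v-16:v+16,u-16:u+16,::-1],(400,400),interpolation=cv2.INTER_NEAREST))
cv2.imwrite('pics/c6.png',np.hstack(a)); print(p,s['contact_force'],s['clock'])
# dial + surroundings check from top: changed pixels vs start
D=cv2.absdiff(np.load('top0.npz')['im'],I).max(-1)
I0,_,_=shot('scene'); D2=cv2.absdiff(np.load('scene0.npz')['im'],I0).max(-1)
print('turntable diff top',(D[130:205,290:365]>50).sum(),'scene',(D2[180:265,245:335]>50).sum(),'small pen',(D2[170:205,228:243]>50).sum())
```

```text
415 232
237 207
[0.48767415 0.2875939  0.13635638] [ 0.19825623  0.14147489 -2.20879841] 17.2
turntable diff top 0 scene 0 small pen 0
```

View pics/c6.png

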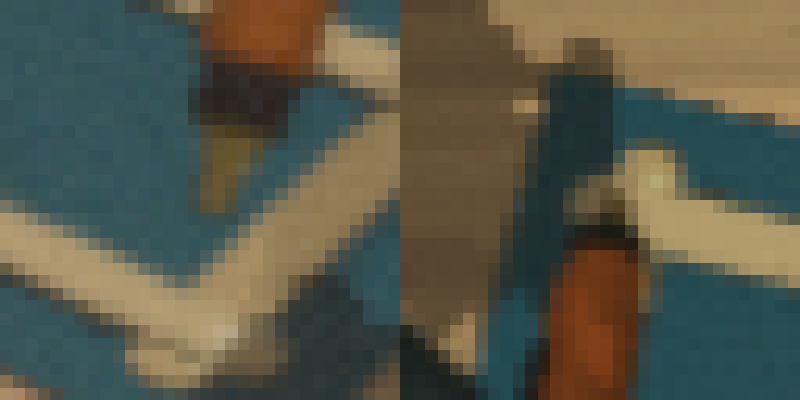

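The scene tip at (415.5,232.5) matches the target projection (415.3,232.4), and the brass tip in the top view at about (237,207) matches too. The turntable and the small pen are unchanged. Handing in.

```bash
python3 -c "
from h import *
print(order.sign_off())"
```

```text
the job is handed in; nothing more can be done
None
```

The job is handed in at about 17 s: the dial pointer is within about 1° of the green dot, and the pen is held nozzle down, leaning about 44°, with its tip about 3 cm above the bare corner; the turntable and the small look-alike pen showed no change, but I did not check the mug and tape roll.

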